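# Sweep the stray nuts and bearing into the catch pan

### The job

Sweep the two loose hexagon nuts and the ball bearing across the worktop into the blue catch pan through its open side, pushing them with the fingertips, until all three lie wholly past the sloping lip on the pan's flat floor. Keep them sliding on the surface, never pick them up, and leave the standing bolt, tape roll, machined block and pliers where they are.

Things in the scene. Friction and masses are not known exactly. Their poses are not given: they have to be found in the camera images.
- pan: blue sheet-metal pan fixed to the worktop, open on top and at its -y side (mouth, facing roughly the robot's right). Origin: centre of the floor's underside, z=0; x along the mouth, y inward. Flat floor 2 mm thick, y -60 to 60 mm, inner x -90 to 90; lip slopes from worktop (y -80) up to floor (y -60). Side and back walls 3 mm thick, rim 33 mm high; side walls start at y -73. Yaw within 0.3 rad
- nut_a: steel M12 hexagon nut lying flat, 19 x 22 x 11 mm, 12 to 24 g, loose; origin at the centre of its underside, z up
- nut_b: second steel M12 hexagon nut, same as the first
- bearing: steel ball bearing with a black seal, lying flat, diameter 47 mm, 14 mm high, 90 to 180 g, loose; origin at the centre of its underside, z up
- bolt: bystander: steel M10 bolt standing on its head, 57 mm tall, head 17 x 19 mm; origin at the centre of the head's underside, z along the shank
- tape: bystander: roll of black tape lying flat, diameter 62 mm, 19 mm high; origin at the centre of its underside
- block: bystander: milled steel block with a slot along its top, 40 x 60 x 28 mm (x, y, z); origin at the centre of its underside
- pliers: bystander: combination pliers with blue handles lying flat, 61 x 183 x 14 mm, long axis y; origin at the centre of the underside

How it is judged:
By the outcome, as a careful person would: the job done as asked, in the order asked, and still so for the second after the job is handed in, with the robot touching nothing.
It also fails if it takes over 72 s, if anything falls off the work surface, if the arm or the gripper's body presses on something with over 40 N, if the wrist force passes 120 N, or if a joint passes its speed limit or range.

### The arm

A 7-joint arm with a two-finger parallel gripper is mounted at the origin on a cart in front of the work surface, level with it; the furniture and walls round the work are solid. World frame = base frame: x ahead of the robot, y to its left, z up, the work surface at z = 0. Lengths are in m, angles in rad, forces in N, time in s.
With the tool pointing down it reaches from about 0.4 to 0.85 m from the base axis. Payload 10.4 kg.
Tool frame: the origin (TCP) lies at the very end of the fingers, on their centre line; the grasp point (between the pads) lies 19 mm behind it (manip.tcp_to_grasp is the z of the grasp point in the tool frame, in m); z points along the fingers, y is the direction in which the jaws open and shut (so a half turn about z gives the same grasp; the last joint's range is limited). The gripper opens to 85 mm and grips with 20 to 120 N. Pads are 22 mm wide; open, the fingers measure 114 mm over their backs; the gripper's body (76 mm by 85 mm) begins 54 mm behind the grasp point. The pads swing forward as they close: fully open they stand 13 mm farther back than shut.
Start: joints at [1.108, 0.332, -0.065, 1.46, 0.022, 1.35, -0.088], TCP at [0.266, -0.566, 0.231] pointing down, gripper open.
Joint ranges: [-2.6, 2.6], [-0.5, 2.12], [-1.47, 1.34], [0.16, 2.42], [-1.27, 4.41], [0.06, 2.06], [-2.6, 2.6]. Speed limits (rad/s): [2.22, 2.22, 2.79, 2.79, 3.14, 3.14, 3.14].

### API

Orientations are given as a unit quaternion [x, y, z, w].
In Python, from workcell import manip, optics gives the robot as it stands. The module is installed in compiled form; this text tells all that it offers.
- The arm moves only by the tool arm_command, never from a script. Its argument "targets" is a list of rows, each a list of 7 numbers: the shift along the world's x, y, z scaled (see below), then the turn, a rotation vector about the world's x, y, z scaled (see below), then the opening, from 0 (shut) to 1 (fully open). A call has 1 to 8 rows; each row is the pose to reach, as a shift and turn from the pose measured when the call began; what a row does not reach only later rows make up. The controller multiplies each number of a shift by 0.5 m and each number of a turn by 120 degrees. A row lasts 1/12 s, in which the tool goes at most 41.7 mm and 7.16 degrees, less where a joint would pass 70% of its speed; a pose out of reach is approached as far as the arm can. A call with a number of a shift or a turn outside -1 to 1 is refused whole. A call with a gripper value outside its range is refused whole. The fingers move at their own pace and stop on an object; "grip_force" is the grip in N (left out, the last holds). Time passes only in rows, so rows that repeat a pose let the fingers close. It gives the time, the measured TCP pose, the force and the opening at its end, in the units of the state.
- manip.get_obs(): the state, without advancing time (a new reading comes with each control period).
- optics.camera(name): name is "scene" or "top"; returns a dict with "color" (420x560x3 uint8, red, green, blue), "vertical_fov" (degrees; the focal length in pixels is half the picture's height over the tangent of half this angle, whatever the lens; pixels are square), "cx", "cy" (the principal point, pixels), "k1" (the pictures are not rectified: a ray, as slopes to the right and down, at radius r is drawn at 1 + k1 r^2 times it, then the intrinsics apply), "world_from_camera" (4x4, takes a point from camera to world coordinates). Camera axes: x right, y up, looking along -z (the intrinsics and any distortion apply to the point x, -y, -z); pixel columns grow to the right and rows downward; lengths in m; the calibration is good to about 2 mm. A picture is of the moment at which its call begins. There is no depth.
- manip.hand_in(): hands the job in, once; it reports no verdict.
The state is a dict: "clock": time; "joint_pos": joint angles; "joint_velocities": joint speeds; "tau": joint torques, N m; "position": TCP position; "ee_rot": TCP orientation; "ft_force": force on the tool from outside, world axes, zero at the start; "torque": the same for the moment, N m; "grip_width": opening from 0.0 (shut) to 1.0 (fully open).
Only numpy, scipy, OpenCV 4.12 (cv2) and the standard library are available. Lean on these libraries where they do the work, as an engineer would, in place of code of your own. Each camera call takes 0.05 s, during which the arm holds its last target.

## Working session

There is one attempt and no reset: what is moved stays moved. The work goes in short steps, Python scripts to look and compute and a tool call to move; the robot and the scene stay as the last step left them, time stands still between calls to the robot, and variables do not carry over. Pictures are saved under pics/ and viewed, and the job is handed in when it is done.

Besides the shell and the picture viewer there is one more tool, called after ">>>" as name(argument=value, ...), one argument or row to a line, values as JSON. arm_command: Moves the arm, as the interface text tells. Shifts and turns lie within -1 to 1; 1 stands for 0.5 m of shift or 120 degrees of turn. Its arguments: {"type":"object","properties":{"targets":{"type":"array","items":{"type":"array","items":{"type":"number"}}},"grip_force":{"type":"number"}},"required":["targets"]}

```bash
mkdir -p pics
cat > h.py <<'E'
import numpy as np, cv2
from workcell import manip, optics
def K(c):
    f=210/np.tan(np.radians(c['vertical_fov'])/2); return f
def pix2w(c,u,v,z):
    f=K(c); k=c['k1']
    K_=np.array([[f,0,c['cx']],[0,f,c['cy']],[0,0,1]])
    xd=(u-c['cx'])/f; yd=(v-c['cy'])/f
    x,y=xd,yd
    for _ in range(30):
        s=1+k*(x*x+y*y); x,y=xd/s,yd/s
    T=np.array(c['world_from_camera']); d=T[:3,:3]@np.array([x,-y,-1]); o=T[:3,3]
    t=(z-o[2])/d[2]; return o+t*d
def w2pix(c,p):
    T=np.linalg.inv(np.array(c['world_from_camera'])); q=T[:3,:3]@np.array(p)+T[:3,3]
    x,y=q[0]/-q[2],-q[1]/-q[2]; s=1+c['k1']*(x*x+y*y); f=K(c)
    return np.array([c['cx']+f*x*s,c['cy']+f*y*s])
def save(c,n): cv2.imwrite('pics/'+n,cv2.cvtColor(c['color'],cv2.COLOR_RGB2BGR))
E
python3 - <<'E'
from h import *
for n in('scene','top'):
    c=optics.camera(n); save(c,n+'0.png'); print({k:v for k,v in c.items() if k!='color'})
print(manip.get_obs(), manip.tcp_to_grasp)
E
```

```text
{'vertical_fov': 50.13257656461445, 'cx': 278.75115870887527, 'cy': 216.37140268187864, 'k1': -0.042140787716858724, 'world_from_camera': array([[-0.7317588 ,  0.45906833, -0.50377111, -0.02084068],
       [-0.68154572, -0.49823157,  0.53596711,  0.59428248],
       [-0.00494914,  0.73554169,  0.67746139,  0.86015652],
       [ 0.        ,  0.        ,  0.        ,  1.        ]])}
{'vertical_fov': 44.50173770513193, 'cx': 285.3223898764342, 'cy': 206.65244242300025, 'k1': -0.023485257727105812, 'world_from_camera': array([[-0.00152348,  0.98523454, -0.17120331,  0.37553464],
       [-0.99999638, -0.00188097, -0.00192592, -0.01558052],
       [-0.00221951,  0.17119975,  0.98523384,  1.07180028],
       [ 0.        ,  0.        ,  0.        ,  1.        ]])}
{'clock': 0.1, 'joint_pos': array([ 1.10842463,  0.33284715, -0.06471519,  1.46086663,  0.02156166,
        1.34991828, -0.08850368]), 'joint_velocities': array([-0.00041405, -0.00051145, -0.00096186, -0.00309072, -0.00035053,
       -0.00073577,  0.00108977]), 'tau': array([ 2.29493497e-03, -6.26744914e+01,  4.99983144e-02, -3.92434752e+01,
        1.65973190e-02,  6.74909708e-03,  5.84940096e-07]), 'position': array([ 0.26595053, -0.5652068 ,  0.23056706]), 'ee_rot': array([ 9.75919769e-01,  2.18128748e-01, -1.56014725e-04, -6.54728303e-04]), 'ft_force': array([-0.31842063, -0.48588808,  0.3928233 ]), 'torque': array([0.04495596, 0.03358478, 0.01792618]), 'grip_width': 0.9998801096080074} -0.0187
```

View pics/scene0.png

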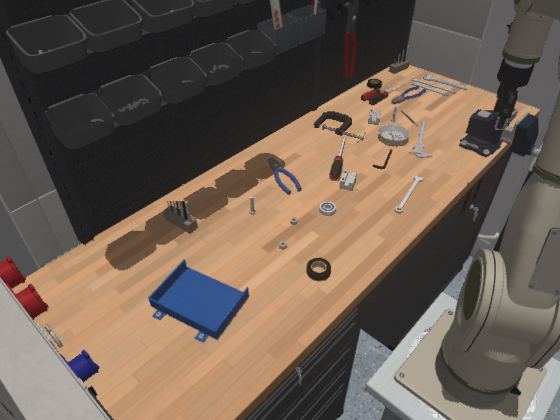

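View pics/top0.png

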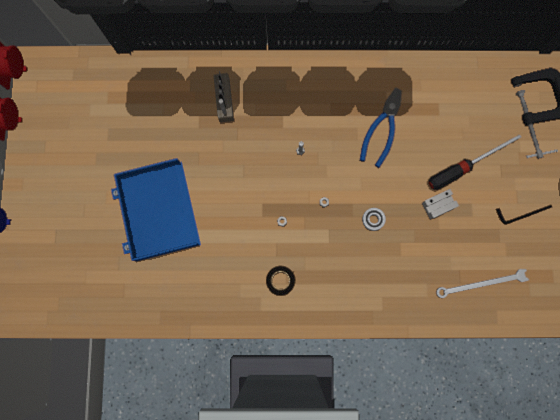

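The top view shows the pan at left (about 158,210) with its mouth to the right. The nuts are at (282,222) and (324,202), and the bearing is at (374,219). The bolt is at (300,149), tape at (280,281), block at (440,205) and pliers at (385,130). I'll enlarge it for accurate positions.

Run:
```python
from h import *
im=cv2.imread('pics/top0.png')
cv2.imwrite('pics/c1.png',cv2.resize(im[150:272,105:265],None,fx=4.9,fy=4.9,interpolation=cv2.INTER_CUBIC))
cv2.imwrite('pics/c2.png',cv2.resize(im[135:300,260:400],None,fx=3.6,fy=3.6,interpolation=cv2.INTER_CUBIC))
```

```text
(no output)
```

View pics/c1.png

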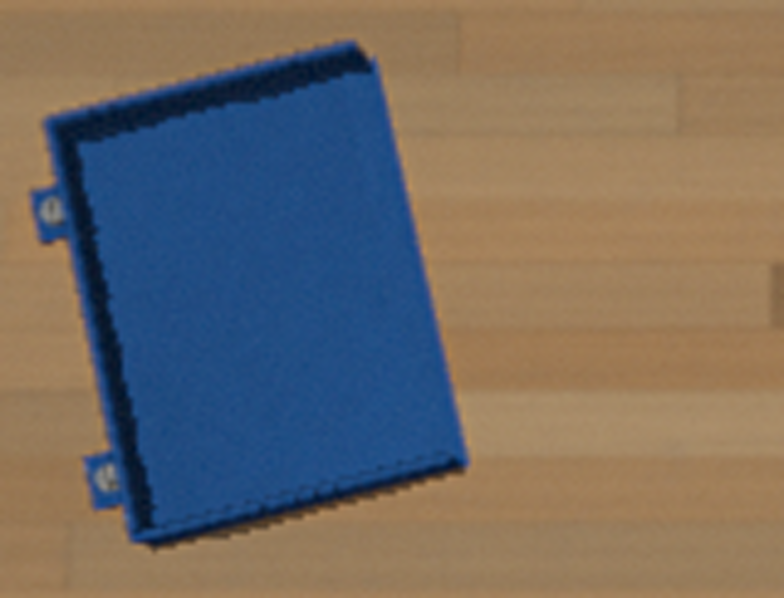

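View pics/c2.png

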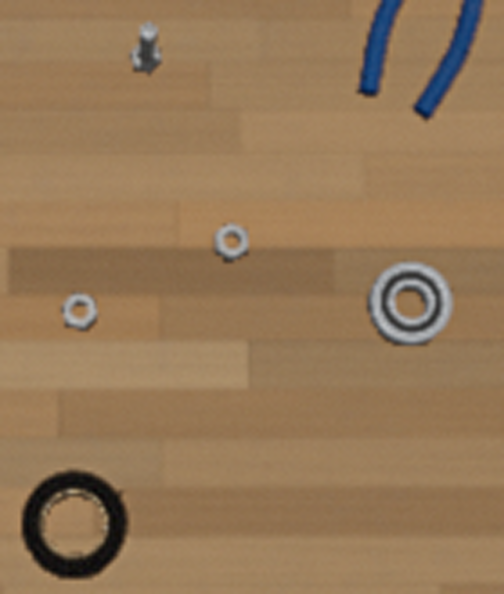

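Crop 1 puts the mouth edge between (378,65) and (466,462), with the rim back corners at (47,120) and (132,542). Crop 2 puts the nuts at (80,311) and (232,241), the bearing at (411,303), the bolt head at (146,62) and the tape at (75,524).

Run:
```python
from h import *
from scipy.optimize import least_squares
c=optics.camera('top')
a=lambda u,v:(105+u/4.9-.4,150+v/4.9-.4)
b=lambda u,v:(260+u/3.6-.36,135+v/3.6-.36)
for n,p,z in [('nutA',(80,311),.011),('nutB',(232,241),.011),('bearing',(411,303),.014),('bolthead',(146,62),.003),('tape',(75,524),.019)]:
    print(n,pix2w(c,*b(*p),z).round(4))
# rim corners: back outer corners, front ends
obs=[((-.093,.063,.033),a(132,542)),((.093,.063,.033),a(47,120)),((.093,-.073,.033),a(352,42)),((-.093,-.073,.033),a(466,460))]
def tr(q,p):
    cs,s=np.cos(q[2]),np.sin(q[2]); return np.array([q[0]+cs*p[0]-s*p[1],q[1]+s*p[0]+cs*p[1],p[2]])
for flip in (1,):
  def res(q): return np.concatenate([w2pix(c,tr(q,(flip*p[0],p[1],p[2])))-np.array(o) for p,o in obs])
  s=least_squares(res,[.5,.25,0]); print(s.x,s.fun.round(1))
q=s.x
for p in [(-.09,-.08,0),(.09,-.08,0),(0,-.08,0),(-.09,-.06,.002),(.09,-.06,.002)]: print(p,tr(q,p).round(4),((w2pix(c,tr(q,p))+.4-[105,150])*4.9).round(0))
for n,u,v in [('mouth',378,65),('mouth',466,462)]: print(n,pix2w(c,*a(u,v),0).round(4))
for n,u,v in [('pliers tip',362,160),('pl2',378,167),('block',427,218),('block',423,203)]: print(n,pix2w(c,u,v,.01).round(4))
```

```text
nutA [ 0.5294 -0.0062  0.011 ]
nutB [ 0.5705 -0.095   0.011 ]
bearing [ 0.5333 -0.1979  0.014 ]
bolthead [ 0.681  -0.0457  0.003 ]
tape [ 0.4068 -0.0034  0.019 ]
[0.5517509  0.25866575 0.26242435] [ 1.2  0.5 -0.3  0.2  0.9 -0.5 -1.7 -0.2]
(-0.09, -0.08, 0) [0.4856 0.1581 0.    ] [485. 456.]
(0.09, -0.08, 0) [0.6594 0.2048 0.    ] [389.  62.]
(0, -0.08, 0) [0.5725 0.1814 0.    ] [436. 256.]
(-0.09, -0.06, 0.002) [0.4804 0.1774 0.002 ] [439. 467.]
(0.09, -0.06, 0.002) [0.6542 0.2241 0.002 ] [344.  72.]
mouth [0.658  0.2096 0.    ]
mouth [0.4829 0.166  0.    ]
pliers tip [ 0.6608 -0.1773  0.01  ]
pl2 [ 0.6454 -0.211   0.01  ]
block [ 0.5354 -0.3102  0.01  ]
block [ 0.5673 -0.3033  0.01  ]
```

>>> arm_command(
  targets=[
    [0.36,0.6,-0.1,0,0,0.45,0.14],
    [0.36,0.6,-0.1,0,0,0.45,0.14],
    [0.36,0.6,-0.1,0,0,0.45,0.14],
    [0.36,0.6,-0.1,0,0,0.45,0.14],
    [0.36,0.6,-0.1,0,0,0.45,0.14],
    [0.36,0.6,-0.1,0,0,0.45,0.14],
    [0.36,0.6,-0.1,0,0,0.45,0.14],
    [0.36,0.6,-0.1,0,0,0.45,0.14],
  ],
)

```text
clock: 0.82
position: [0.4361, -0.2807, 0.1834]
ee_rot: [0.768, 0.64, -0.0, -0.0]
ft_force: [1.0, -1.7, 0.0]
grip_width: 0.136
```

>>> arm_command(
  targets=[
    [0.186,0.472,-0.246,0,0,0.087,0.14],
    [0.186,0.472,-0.246,0,0,0.087,0.14],
    [0.186,0.472,-0.246,0,0,0.087,0.14],
    [0.186,0.472,-0.246,0,0,0.087,0.14],
    [0.186,0.472,-0.246,0,0,0.087,0.14],
    [0.186,0.472,-0.246,0,0,0.087,0.14],
    [0.186,0.472,-0.246,0,0,0.087,0.14],
    [0.186,0.472,-0.246,0,0,0.087,0.14],
  ],
)

```text
clock: 1.48
position: [0.5289, -0.0371, 0.0578]
ee_rot: [0.704, 0.71, -0.0, -0.003]
ft_force: [-1.5, 0.7, 0.6]
grip_width: 0.139
```

Run:
```python
from h import *
c=optics.camera('scene'); save(c,'s1.png')
cv2.imwrite('pics/s1c.png',cv2.resize(cv2.imread('pics/s1.png')[180:310,200:360],None,fx=4.5,fy=4.5,interpolation=cv2.INTER_CUBIC))
o=manip.get_obs();print(o['position'],o['ee_rot'],o['ft_force'],o['clock'])
```

```text
[ 0.52867001 -0.04048526  0.05875941] [ 7.04764382e-01  7.09438525e-01 -5.58754316e-04 -1.95778945e-03] [ 1.21155366 -0.76800907 -0.22117305] 1.5333
```

View pics/s1c.png

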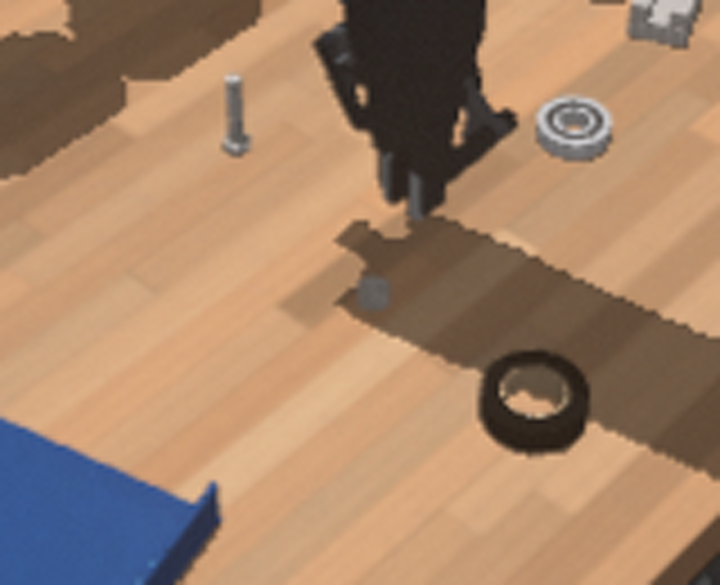

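The nut lies just ahead of the fingers (crop 374,293; fingertips at about 410,200). Next I lower the fingers.

>>> arm_command(
  targets=[
    [0,-0.008,-0.05,0,0,0,0.14],
    [0,-0.008,-0.09,0,0,0,0.14],
    [0,-0.008,-0.1,0,0,0,0.14],
    [0,-0.008,-0.106,0,0,0,0.14],
    [0,-0.008,-0.108,0,0,0,0.14],
    [0,-0.008,-0.11,0,0,0,0.14],
    [0,-0.008,-0.11,0,0,0,0.14],
  ],
)

```text
clock: 2.12
position: [0.5293, -0.0448, 0.0047]
ee_rot: [0.705, 0.709, -0.0, -0.001]
ft_force: [0.2, 0.7, -0.4]
grip_width: 0.142
```

Run:
```python
from h import *
c=optics.camera('scene'); save(c,'s2.png')
cv2.imwrite('pics/s2c.png',cv2.resize(cv2.imread('pics/s2.png')[200:280,240:340],None,fx=7,fy=7,interpolation=cv2.INTER_CUBIC))
o=manip.get_obs();print(o['position'],o['ee_rot'],o['ft_force'],o['clock'])
```

```text
[ 0.52926699 -0.04474226  0.00468968] [ 7.04876887e-01  7.09328384e-01 -1.95095260e-04 -1.33374978e-03] [ 1.0277559   0.19655884 -0.21163322] 2.1667
```

View pics/s2c.png

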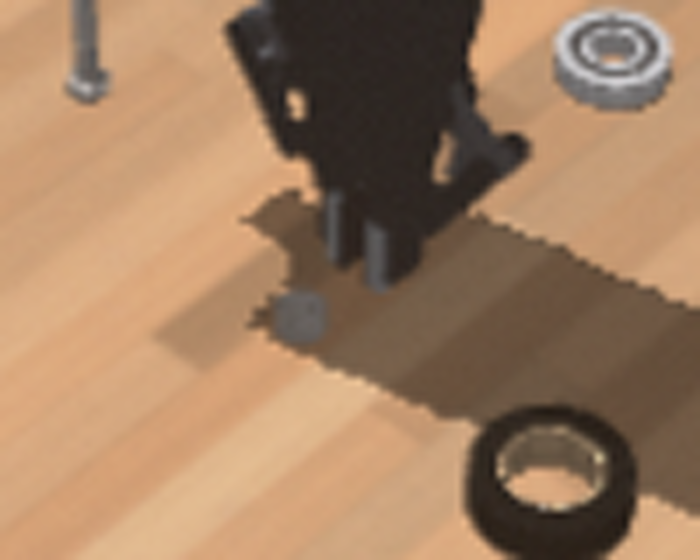

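Run:
```python
from h import *
c=optics.camera('scene')
print(pix2w(c,240+300/7-.4,200+318/7-.4,.008))
for p in [(.5293,-.0337,.005),(.5293,-.01,.005)]: print((w2pix(c,p)-[240,200])*7)
for u,v in[(337,262),(378,290),(388,290),(345,268)]: print(pix2w(c,240+u/7-.4,200+v/7-.4,.005))
```

```text
[ 0.53015262 -0.00536539  0.008     ]
[349.38342317 282.04176901]
[307.21978064 315.27407964]
[ 0.54171691 -0.03883712  0.005     ]
[ 0.52028405 -0.03830183  0.005     ]
[ 0.51749797 -0.04087064  0.005     ]
[ 0.5373115  -0.03851835  0.005     ]
```

Scene-camera cross-check: the nut reads (0.530,-0.005), within 2 mm of the top view. Pushing now.

>>> arm_command(
  targets=[
    [0,0.02,-0.002,0,0,0,0.14],
    [0,0.04,-0.002,0,0,0,0.14],
    [-0.001,0.07,-0.002,0,0,0,0.14],
    [-0.003,0.1,-0.002,0,0,0,0.14],
    [-0.005,0.13,-0.002,0,0,0,0.14],
    [-0.006,0.16,-0.002,0,0,0,0.14],
    [-0.007,0.19,-0.002,0,0,0,0.14],
    [-0.009,0.22,-0.002,0,0,0,0.14],
  ],
)

```text
clock: 2.88
position: [0.5245, 0.0675, 0.0038]
ee_rot: [0.704, 0.71, 0.0, -0.001]
ft_force: [-0.0, -0.6, -0.7]
grip_width: 0.141
```

```bash
cat > look.py <<'E'
import sys
from h import *
n=sys.argv[1]; x0,y0,x1,y1=map(int,sys.argv[2:6])
c=optics.camera(sys.argv[6] if len(sys.argv)>6 else 'scene'); save(c,n+'.png')
s=min(780/(x1-x0),590/(y1-y0)); print('scale',s)
cv2.imwrite('pics/'+n+'c.png',cv2.resize(cv2.imread('pics/'+n+'.png')[y0:y1,x0:x1],None,fx=s,fy=s,interpolation=cv2.INTER_CUBIC))
o=manip.get_obs();print(o['position'].round(4),o['ee_rot'].round(3),o['ft_force'].round(1),o['clock'],o['grip_width'])
E
python3 look.py s3 140 180 340 330
```

```text
scale 3.9
[0.5241 0.0712 0.0041] [ 0.703  0.711  0.001 -0.002] [-0.9  3.   0.2] 2.9333 0.1417275785418323
```

View pics/s3c.png

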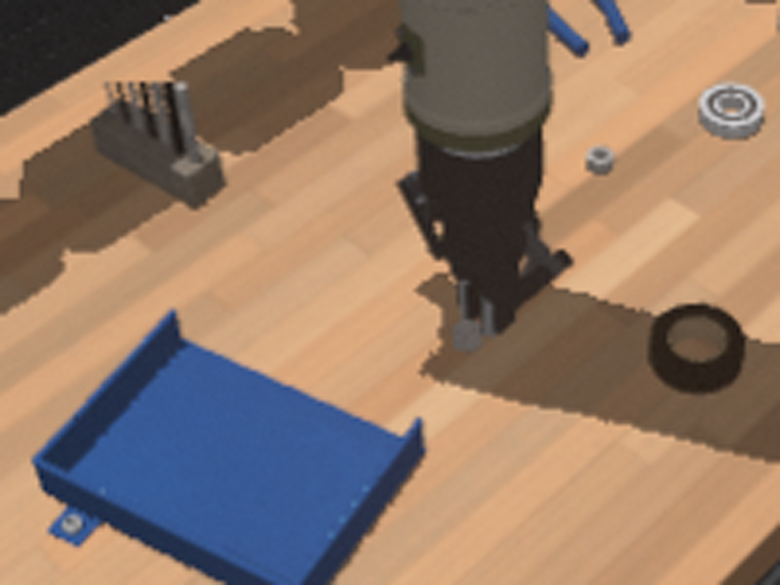

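Nut A is nested centrally against the fingers (467,335). The mouth is ahead, so I raise the tips slightly at the lip.

>>> arm_command(
  targets=[
    [-0.001,0.03,0,0,0,0,0.14],
    [-0.003,0.06,0,0,0,0,0.14],
    [-0.004,0.09,0,0,0,0,0.14],
    [-0.005,0.12,0.002,0,0,0,0.14],
    [-0.007,0.15,0.005,0,0,0,0.14],
    [-0.008,0.18,0.006,0,0,0,0.14],
    [-0.01,0.21,0.006,0,0,0,0.14],
    [-0.011,0.24,0.006,0,0,0,0.14],
  ],
)

```text
clock: 3.6
position: [0.5181, 0.1928, 0.0073]
ee_rot: [0.703, 0.711, 0.001, -0.002]
ft_force: [0.6, -0.1, 0.7]
grip_width: 0.137
```

```bash
python3 look.py s4 140 200 300 330
```

```text
scale 4.538461538461538
[0.5176 0.1965 0.0076] [ 0.702  0.712  0.002 -0.003] [-0.9  2.9  0.8] 3.65 0.14053217996234682
```

View pics/s4c.png

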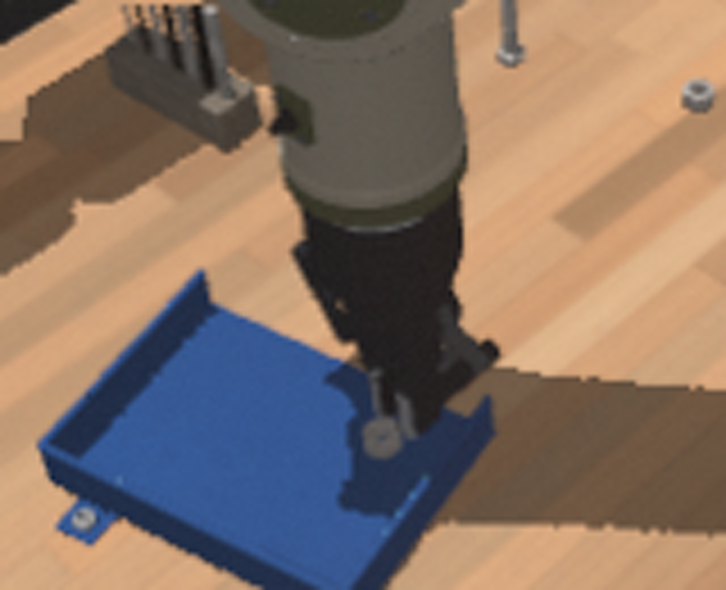

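>>> arm_command(
  targets=[
    [0,0.03,0,0,0,0,0.14],
    [0,0.06,0,0,0,0,0.14],
    [0,0.09,0,0,0,0,0.14],
    [0,0.115,0,0,0,0,0.14],
    [0,0.115,0,0,0,0,0.14],
    [0,0.07,0.03,0,0,0,0.14],
    [0,0,0.1,0,0,0,0.14],
    [0,-0.06,0.15,0,0,0,0.14],
  ],
)

```text
clock: 4.32
position: [0.5165, 0.1698, 0.0794]
ee_rot: [0.701, 0.713, 0.001, -0.004]
ft_force: [1.8, 0.1, 1.1]
grip_width: 0.136
```

```bash
python3 look.py s5 140 200 300 330; python3 look.py t5 105 135 400 300 top
```

```text
scale 4.538461538461538
[0.5205 0.1625 0.0845] [ 0.704  0.71   0.002 -0.   ] [ 6.1 -4.5  3.9] 4.3667 0.13990181787340264
scale 2.6440677966101696
[0.5207 0.1646 0.0828] [0.704 0.71  0.003 0.   ] [0.4 0.8 0. ] 4.4167 0.14298174010589454
```

View pics/s5c.png

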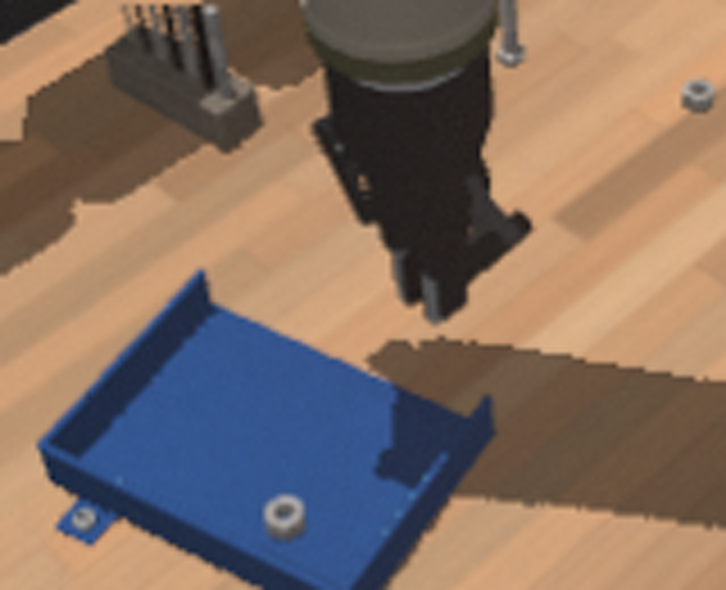

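View pics/t5c.png

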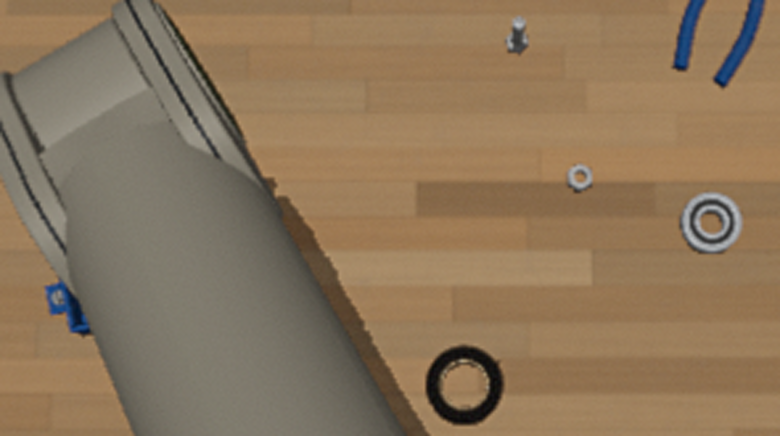

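Nut A is well inside the pan (scene crop 285,515). Next is nut B.

>>> arm_command(
  targets=[
    [0.1,-0.6,0,0,0,0,0.14],
    [0.1,-0.6,0,0,0,0,0.14],
    [0.1,-0.6,0,0,0,0,0.14],
    [0.1,-0.6,0,0,0,0,0.14],
    [0.1,-0.6,0,0,0,0,0.14],
    [0.1,-0.6,0,0,0,0,0.14],
    [0.1,-0.6,0,0,0,0,0.14],
    [0.1,-0.6,0,0,0,0,0.14],
  ],
)

```text
clock: 5.08
position: [0.5701, -0.1427, 0.0824]
ee_rot: [0.707, 0.708, 0.002, 0.001]
ft_force: [-0.1, -0.2, -0.6]
grip_width: 0.145
```

```bash
python3 look.py s6 240 170 360 260
```

```text
scale 6.5
[ 0.5702 -0.1448  0.0823] [0.708 0.707 0.002 0.001] [-1.5 -3.4  0.8] 5.1333 0.14086912455476627
```

View pics/s6c.png

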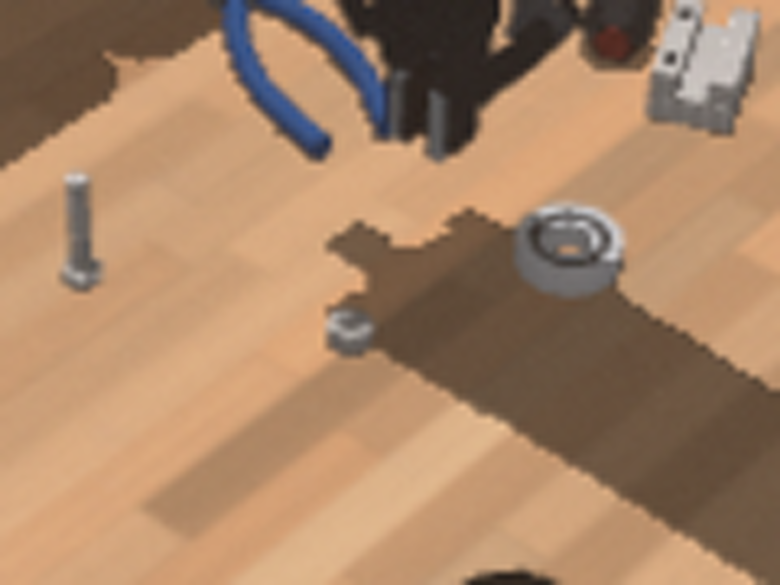

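>>> arm_command(
  targets=[
    [0.002,0.014,-0.06,0,0,0,0.14],
    [0.002,0.014,-0.11,0,0,0,0.14],
    [0.002,0.014,-0.14,0,0,0,0.14],
    [0.002,0.014,-0.152,0,0,0,0.14],
    [0.002,0.014,-0.155,0,0,0,0.14],
    [0.002,0.014,-0.156,0,0,0,0.14],
    [0.002,0.014,-0.156,0,0,0,0.14],
  ],
)

```text
clock: 5.72
position: [0.5719, -0.1378, 0.0054]
ee_rot: [0.707, 0.707, 0.002, 0.002]
ft_force: [0.3, -0.2, 0.3]
grip_width: 0.141
```

```bash
python3 look.py s7 240 170 360 260
python3 - <<'E'
from h import *
c=optics.camera('scene')
print(pix2w(c,240+350/6.5-.4,170+332/6.5-.4,.0055))
E
```

```text
scale 6.5
[ 0.572  -0.1379  0.0055] [0.708 0.707 0.002 0.002] [-0.1  0.   0.1] 5.7667 0.1416497248791567
[ 0.57260536 -0.09662637  0.0055    ]
```

View pics/s7c.png

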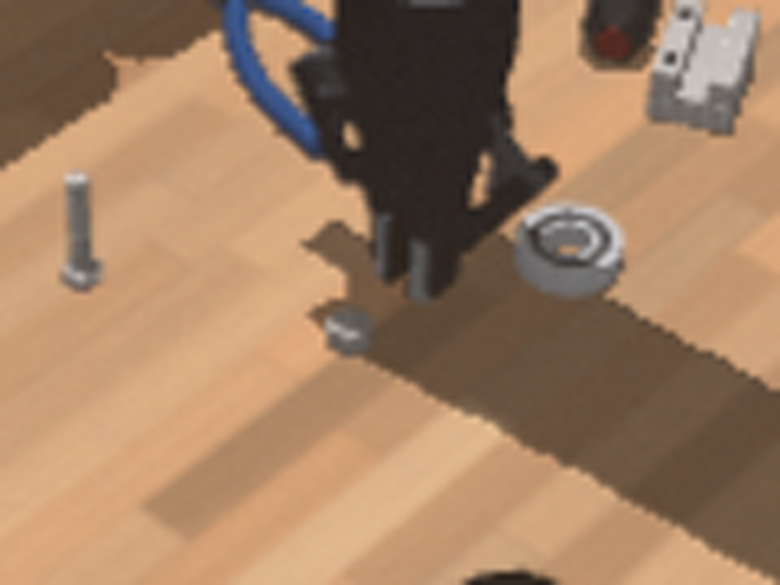

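>>> arm_command(
  targets=[
    [0,0.02,-0.003,0,0,0,0.14],
    [0,0.04,-0.003,0,0,0,0.14],
    [0.001,0.07,-0.003,0,0,0,0.14],
    [0.003,0.105,-0.003,0,0,0,0.14],
    [0.005,0.14,-0.003,0,0,0,0.14],
    [0.006,0.175,-0.003,0,0,0,0.14],
    [0.008,0.21,-0.003,0,0,0,0.14],
    [0.009,0.245,-0.003,0,0,0,0.14],
  ],
)

```text
clock: 6.48
position: [0.5765, -0.0131, 0.0044]
ee_rot: [0.707, 0.707, 0.002, 0.002]
ft_force: [-0.2, -1.0, 0.0]
grip_width: 0.143
```

```bash
python3 look.py s8 180 170 340 290
```

```text
scale 4.875
[ 0.5764 -0.0083  0.0046] [0.706 0.709 0.003 0.001] [-0.9  4.1  0.2] 6.5333 0.13983008607313996
```

View pics/s8c.png

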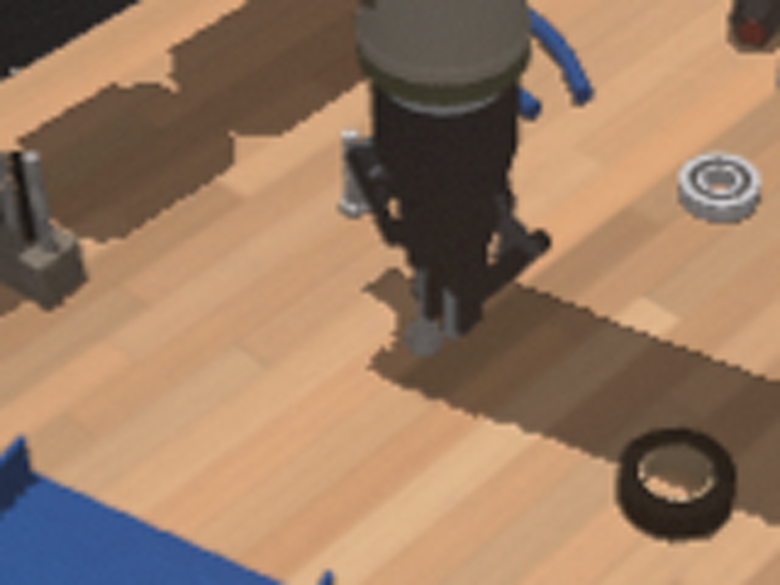

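>>> arm_command(
  targets=[
    [0.001,0.035,-0.001,0,0,0,0.14],
    [0.003,0.07,-0.001,0,0,0,0.14],
    [0.004,0.105,-0.001,0,0,0,0.14],
    [0.006,0.14,-0.001,0,0,0,0.14],
    [0.007,0.175,-0.001,0,0,0,0.14],
    [0.009,0.21,-0.001,0,0,0,0.14],
    [0.01,0.245,0,0,0,0,0.14],
    [0.012,0.28,0,0,0,0,0.14],
  ],
)

```text
clock: 7.2
position: [0.582, 0.1336, 0.0049]
ee_rot: [0.705, 0.709, 0.004, 0.001]
ft_force: [0.5, 0.5, -0.6]
grip_width: 0.141
```

```bash
python3 look.py s9 140 190 300 310
```

```text
scale 4.875
[0.5817 0.1384 0.0053] [0.704 0.71  0.005 0.   ] [-1.3  3.3  0.9] 7.25 0.14185806111182703
```

View pics/s9c.png

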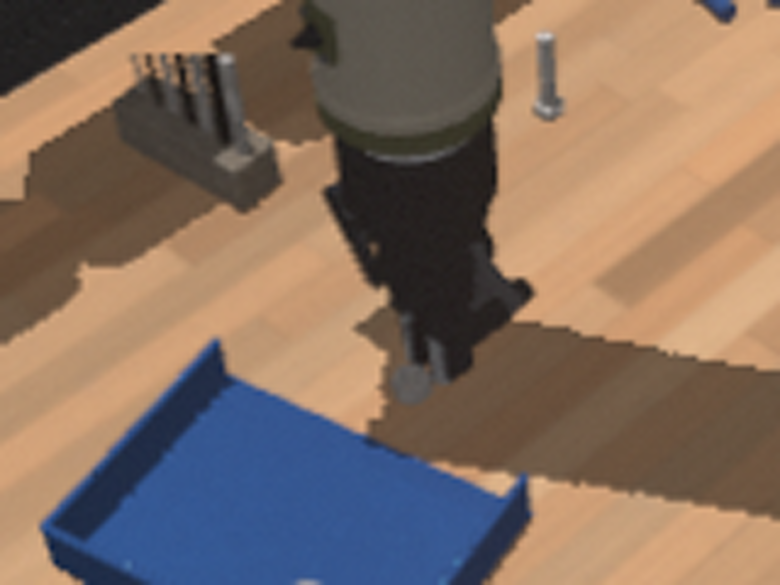

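>>> arm_command(
  targets=[
    [0.002,0.035,0,0,0,0,0.14],
    [0.004,0.07,0.003,0,0,0,0.14],
    [0.006,0.105,0.005,0,0,0,0.14],
    [0.008,0.14,0.005,0,0,0,0.14],
    [0.01,0.175,0.005,0,0,0,0.14],
    [0.012,0.21,0.005,0,0,0,0.14],
    [0.014,0.245,0.005,0,0,0,0.14],
    [0.015,0.27,0.005,0,0,0,0.14],
  ],
)

```text
clock: 7.92
position: [0.5883, 0.2762, 0.0081]
ee_rot: [0.703, 0.711, 0.005, -0.0]
ft_force: [0.1, -0.7, -0.0]
grip_width: 0.14
```

>>> arm_command(
  targets=[
    [0,0,0,0,0,0,0.14],
    [0,-0.03,0.01,0,0,0,0.14],
    [0,-0.1,0.08,0,0,0,0.14],
    [0,-0.18,0.15,0,0,0,0.14],
    [0,-0.2,0.15,0,0,0,0.14],
  ],
)

```text
clock: 8.33
position: [0.5895, 0.1738, 0.0862]
ee_rot: [0.704, 0.711, 0.006, 0.001]
ft_force: [2.3, 0.4, 0.5]
grip_width: 0.139
```

```bash
python3 look.py s10 140 200 300 330
```

```text
scale 4.538461538461538
[0.5914 0.168  0.0876] [0.706 0.709 0.006 0.003] [ 4.5 -3.8  1.7] 8.3833 0.13931584430784982
```

View pics/s10c.png

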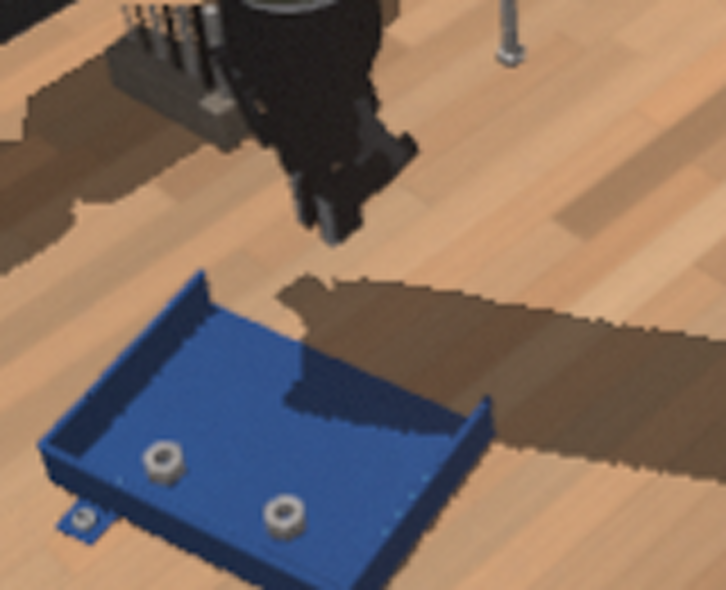

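Both nuts are on the pan floor (163,461 and 285,515). Now the bearing, with a wider notch.

>>> arm_command(
  targets=[
    [-0.116,-0.83,0,0,0,0,0.35],
    [-0.116,-0.83,0,0,0,0,0.35],
    [-0.116,-0.83,0,0,0,0,0.35],
    [-0.116,-0.83,0,0,0,0,0.35],
    [-0.116,-0.83,0,0,0,0,0.35],
    [-0.116,-0.83,0,0,0,0,0.35],
    [-0.116,-0.83,0,0,0,0,0.35],
    [-0.116,-0.83,0,0,0,0,0.35],
  ],
)

```text
clock: 9.05
position: [0.5443, -0.1568, 0.0867]
ee_rot: [0.706, 0.708, 0.006, 0.003]
ft_force: [0.5, -0.2, -1.1]
grip_width: 0.347
```

```bash
python3 look.py s11 140 200 300 330
```

```text
scale 4.538461538461538
[ 0.5424 -0.1675  0.0865] [0.709 0.705 0.004 0.004] [-1.5 -8.6 -0.5] 9.1 0.34834369263843995
```

>>> arm_command(
  targets=[
    [-0.019,-0.16,0,0,0,0,0.35],
    [-0.019,-0.16,0,0,0,0,0.35],
    [-0.019,-0.16,-0.05,0,0,0,0.35],
    [-0.019,-0.16,-0.09,0,0,0,0.35],
    [-0.019,-0.16,-0.1,0,0,0,0.35],
    [-0.019,-0.16,-0.1,0,0,0,0.35],
  ],
)

```text
clock: 9.6
position: [0.5316, -0.2465, 0.0349]
ee_rot: [0.709, 0.705, 0.003, 0.003]
ft_force: [0.7, 0.6, 0.7]
grip_width: 0.35
```

```bash
python3 look.py s12 270 130 390 220
```

```text
scale 6.5
[ 0.5327 -0.2464  0.0363] [0.709 0.705 0.004 0.004] [0.6 0.1 0. ] 9.65 0.3497463689488655
```

View pics/s12c.png

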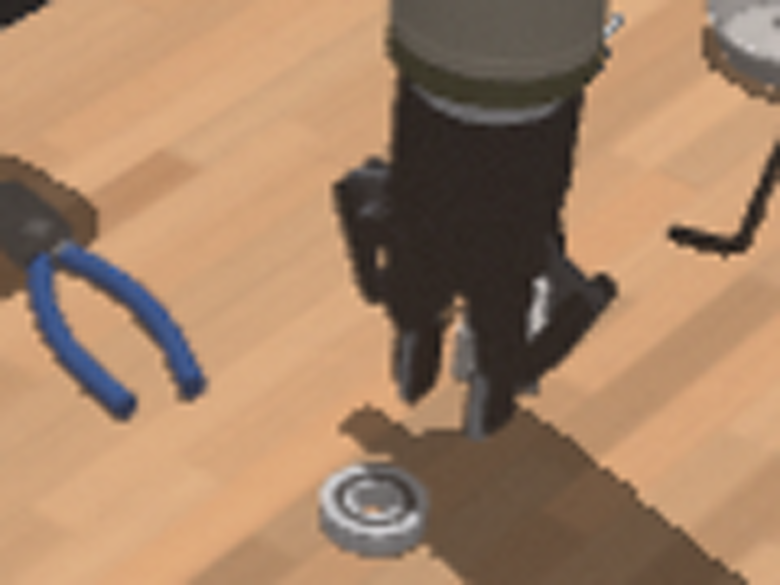

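>>> arm_command(
  targets=[
    [0,0,-0.04,0,0,0,0.35],
    [0,0,-0.058,0,0,0,0.35],
    [0,0,-0.064,0,0,0,0.35],
    [0,0,-0.066,0,0,0,0.35],
    [0,0,-0.066,0,0,0,0.35],
  ],
)

```text
clock: 10.07
position: [0.5331, -0.2462, 0.004]
ee_rot: [0.709, 0.705, 0.004, 0.004]
ft_force: [-0.4, 0.7, 0.0]
grip_width: 0.351
```

```bash
python3 look.py s13 290 150 370 210
```

```text
scale 9.75
[ 0.5333 -0.2464  0.0042] [0.709 0.705 0.004 0.004] [ 0.7  0.3 -0.4] 10.1167 0.3521160837277113
```

View pics/s13c.png

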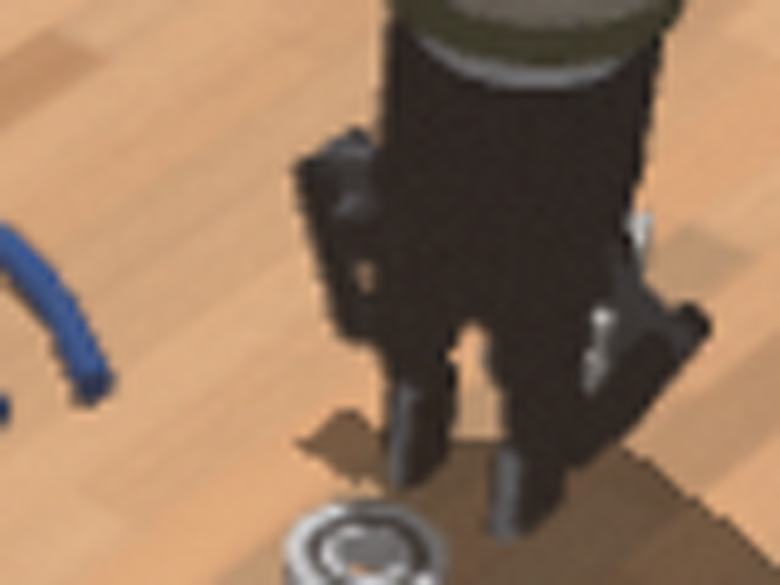

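>>> arm_command(
  targets=[
    [0,0.02,-0.001,0,0,0,0.35],
    [0.001,0.035,-0.001,0,0,0,0.35],
    [0.003,0.05,-0.001,0,0,0,0.35],
    [0.005,0.08,-0.001,0,0,0,0.35],
    [0.007,0.11,-0.001,0,0,0,0.35],
    [0.009,0.14,-0.001,0,0,0,0.35],
    [0.011,0.17,-0.001,0,0,0,0.35],
    [0.013,0.2,-0.001,0,0,0,0.35],
  ],
)

```text
clock: 10.78
position: [0.54, -0.145, 0.0041]
ee_rot: [0.709, 0.706, 0.004, 0.005]
ft_force: [0.5, -1.1, 0.5]
grip_width: 0.353
```

```bash
python3 look.py s14 240 160 360 250
```

```text
scale 6.5
[ 0.5404 -0.141   0.0042] [0.707 0.707 0.005 0.004] [0.2 2.9 0.4] 10.8333 0.3491334845167179
```

View pics/s14c.png

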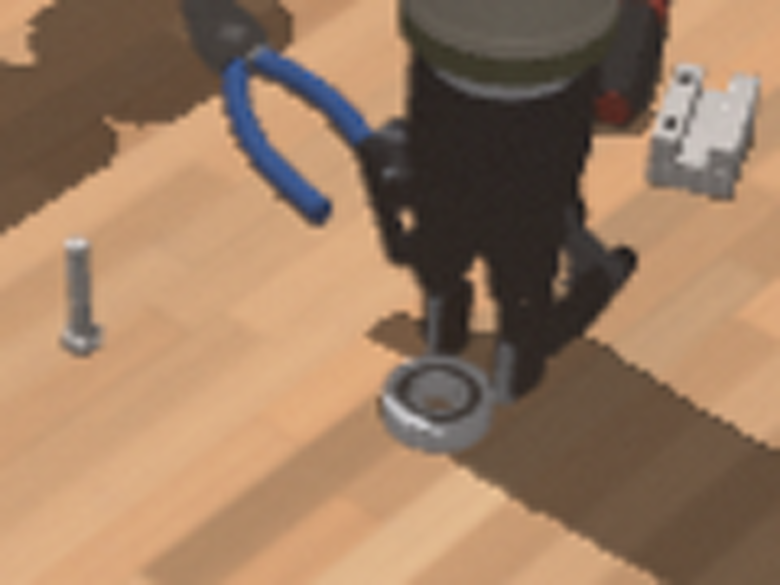

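The bearing is nested between the tips (437,400). Continuing the push.

>>> arm_command(
  targets=[
    [0.002,0.03,-0.001,0,0,0,0.35],
    [0.004,0.06,-0.001,0,0,0,0.35],
    [0.006,0.09,-0.001,0,0,0,0.35],
    [0.008,0.125,-0.001,0,0,0,0.35],
    [0.01,0.16,-0.001,0,0,0,0.35],
    [0.012,0.195,-0.001,0,0,0,0.35],
    [0.014,0.23,-0.001,0,0,0,0.35],
    [0.016,0.265,-0.001,0,0,0,0.35],
  ],
)

```text
clock: 11.5
position: [0.5485, -0.0077, 0.004]
ee_rot: [0.707, 0.707, 0.005, 0.004]
ft_force: [0.1, -0.6, 1.2]
grip_width: 0.348
```

```bash
python3 look.py s15 180 170 340 290
```

```text
scale 4.875
[ 0.5486 -0.0031  0.0041] [0.706 0.708 0.006 0.003] [ 0.5  4.  -0.3] 11.55 0.35184048720716204
```

View pics/s15c.png

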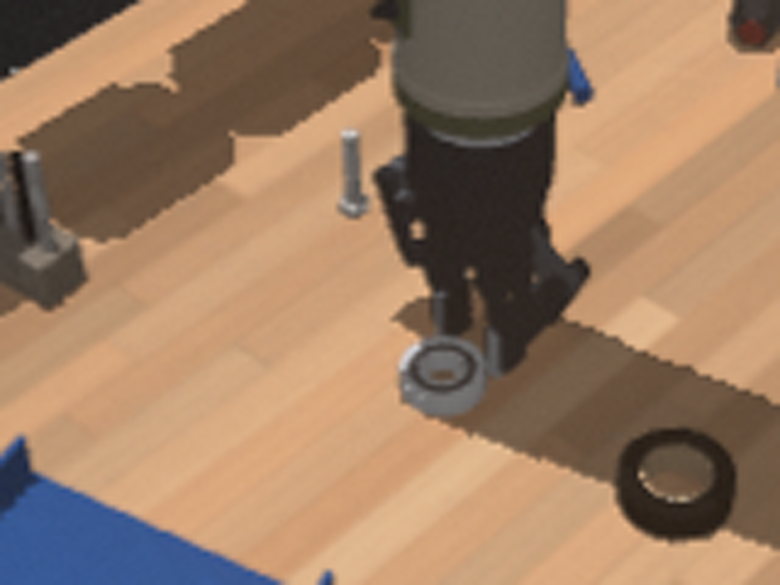

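>>> arm_command(
  targets=[
    [0.002,0.035,-0.001,0,0,0,0.35],
    [0.004,0.07,-0.001,0,0,0,0.35],
    [0.006,0.105,-0.001,0,0,0,0.35],
    [0.008,0.14,-0.001,0,0,0,0.35],
    [0.01,0.175,-0.001,0,0,0,0.35],
    [0.012,0.205,-0.001,0,0,0,0.35],
    [0.014,0.235,0,0,0,0,0.35],
    [0.015,0.265,0.001,0,0,0,0.35],
  ],
)

```text
clock: 12.22
position: [0.5561, 0.13, 0.0047]
ee_rot: [0.706, 0.708, 0.006, 0.003]
ft_force: [0.6, -0.8, -0.7]
grip_width: 0.35
```

```bash
python3 look.py s16 140 190 300 310
```

```text
scale 4.875
[0.5558 0.134  0.0051] [0.705 0.71  0.007 0.003] [-1.5  3.7  0.1] 12.2667 0.3506305009070782
```

View pics/s16c.png

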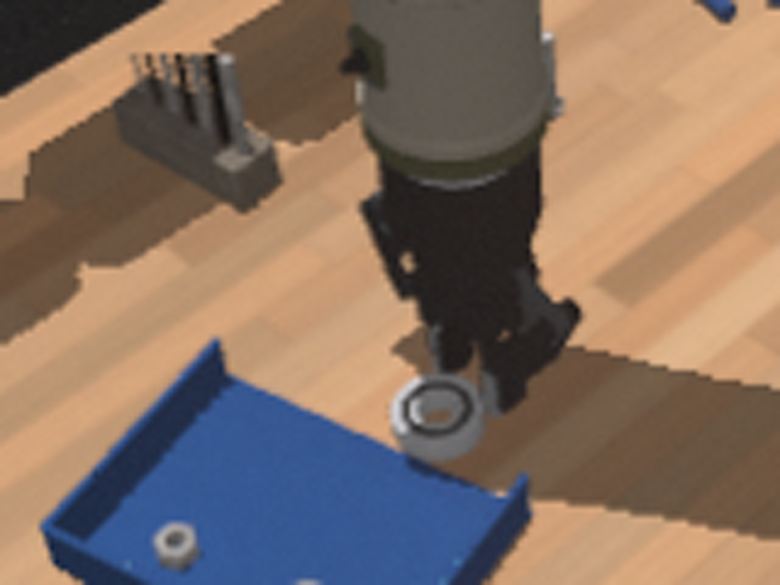

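>>> arm_command(
  targets=[
    [0.002,0.03,0.001,0,0,0,0.35],
    [0.003,0.06,0.004,0,0,0,0.35],
    [0.005,0.09,0.006,0,0,0,0.35],
    [0.006,0.12,0.006,0,0,0,0.35],
    [0.008,0.15,0.006,0,0,0,0.35],
    [0.009,0.175,0.006,0,0,0,0.35],
    [0.01,0.19,0.006,0,0,0,0.35],
    [0.01,0.19,0.006,0,0,0,0.35],
  ],
)

```text
clock: 12.93
position: [0.5605, 0.2308, 0.0082]
ee_rot: [0.704, 0.71, 0.007, 0.002]
ft_force: [-0.0, -0.1, 0.0]
grip_width: 0.353
```

```bash
python3 look.py s17 140 210 280 330
```

```text
scale 4.916666666666667
[0.5606 0.2295 0.0081] [0.704 0.71  0.007 0.003] [-0.1  0.2 -0.2] 12.9833 0.3474737255936908
```

View pics/s17c.png

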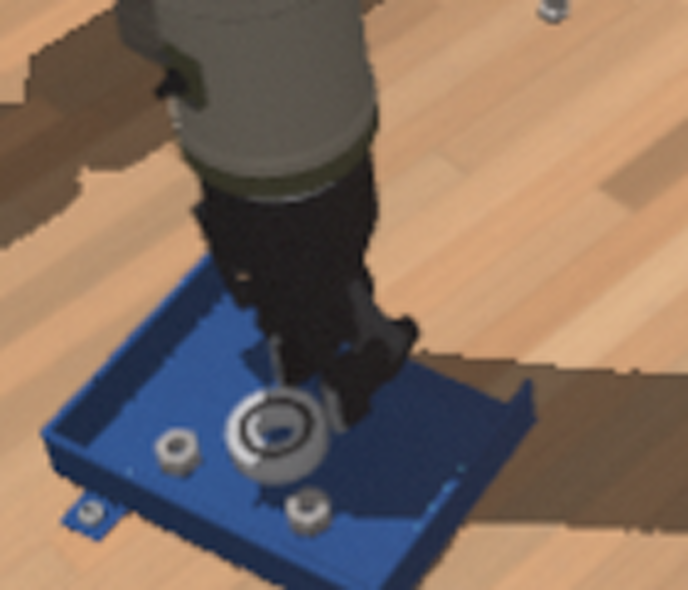

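All three are in the pan. I'll back off, lift and clear the view.

>>> arm_command(
  targets=[
    [0,-0.03,0,0,0,0,0.35],
    [0,-0.07,0.03,0,0,0,0.35],
    [0,-0.14,0.11,0,0,0,0.35],
    [-0.02,-0.22,0.19,0,0,0,0.35],
    [-0.06,-0.3,0.2,0,0,0,0.35],
    [-0.1,-0.38,0.2,0,0,0,0.35],
    [-0.1,-0.46,0.2,0,0,0,0.35],
    [-0.1,-0.54,0.2,0,0,0,0.35],
  ],
)

```text
clock: 13.65
position: [0.5104, -0.0214, 0.1084]
ee_rot: [0.705, 0.71, 0.007, 0.003]
ft_force: [2.7, 0.4, -0.1]
grip_width: 0.35
```

>>> arm_command(
  targets=[
    [0,-0.06,0,0,0,0,0.35],
    [0,-0.14,0,0,0,0,0.35],
    [0,-0.22,0,0,0,0,0.35],
    [0,-0.3,0,0,0,0,0.35],
    [0,-0.36,0,0,0,0,0.35],
    [0,-0.4,0,0,0,0,0.35],
    [0,-0.4,0,0,0,0,0.35],
    [0,-0.4,0,0,0,0,0.35],
  ],
)

```text
clock: 14.32
position: [0.5088, -0.2241, 0.1082]
ee_rot: [0.706, 0.708, 0.006, 0.003]
ft_force: [0.6, 1.0, -0.1]
grip_width: 0.348
```

```bash
python3 look.py t18 105 50 460 305 top; python3 look.py t18b 105 150 265 272 top;python3 look.py s18 140 200 300 330
```

```text
scale 2.1971830985915495
[ 0.5094 -0.2223  0.1083] [0.705 0.709 0.007 0.003] [0.2 0.3 1. ] 14.3667 0.3505888443652339
scale 4.836065573770492
[ 0.5099 -0.2213  0.1084] [0.705 0.709 0.007 0.003] [-0.2  0.1  0.2] 14.4167 0.3502214038312282
scale 4.538461538461538
[ 0.5101 -0.2208  0.1085] [0.704 0.71  0.007 0.003] [-0.2  0.5 -0.5] 14.4667 0.35164542343709104
```

View pics/t18c.png

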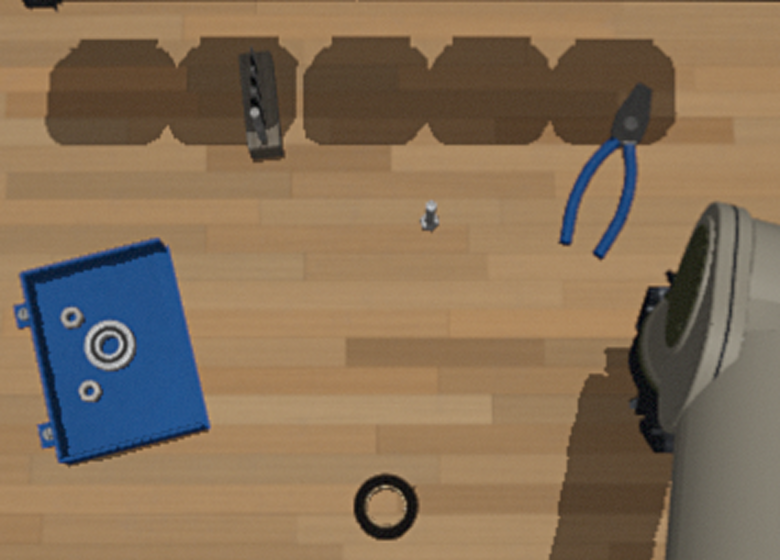

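View pics/t18bc.png

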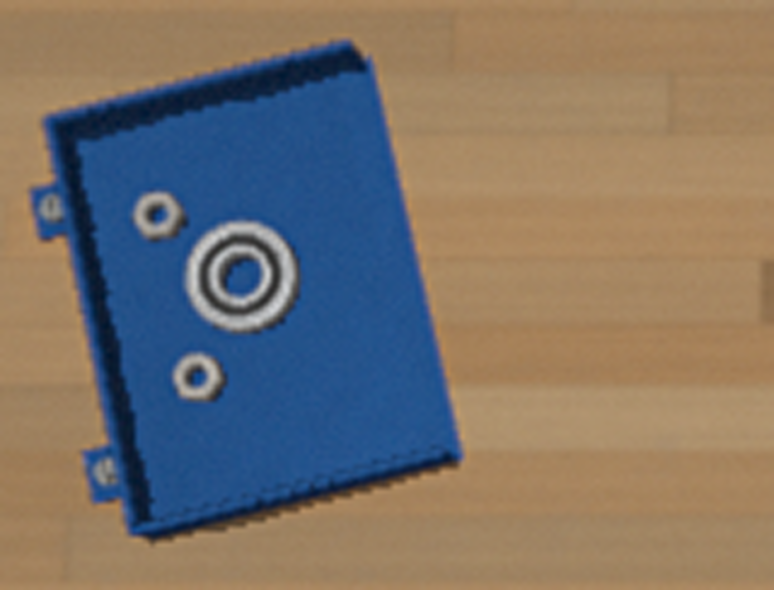

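The nuts are at (158,215) and (198,377) and the bearing at (242,276), all deep in the pan. Before handing in I'll check the final numbers and the bystanders.

Run:
```python
from h import *
c=optics.camera('top'); 
q=np.array([.5518,.2587,.2624]);cs,s=np.cos(q[2]),np.sin(q[2])
for n,u,v,z in[('nut',158,215,.013),('nut',198,377,.013),('bearing',242,276,.016)]:
    p=pix2w(c,105+u/4.836-.4,150+v/4.836-.4,z)[:2]-q[:2]; print(n,(cs*p[0]+s*p[1]).round(3),(-s*p[0]+cs*p[1]).round(3))
a=cv2.imread('pics/top0.png').astype(int);b=cv2.imread('pics/t18.png').astype(int)
for n,(x0,y0,x1,y1) in dict(bolt=(288,138,312,160),tape=(262,262,300,300),pliers=(355,85,405,170)).items(): print(n,np.abs(a-b)[y0:y1,x0:x1].max())
a=cv2.imread('pics/scene0.png').astype(int);c=optics.camera('scene');b=c['color'][...,::-1].astype(int)
print('block',np.abs(a-b)[168:192,338:360].max())
manip.hand_in()
```

```text
nut 0.044 0.029
nut -0.03 0.028
bearing 0.008 -0.001
bolt 11
tape 16
pliers 13
block 167
the job is handed in; nothing more can be done
```

Run:
```python
import cv2,numpy as np
a=cv2.imread('pics/scene0.png');b=cv2.imread('pics/s18.png');d=cv2.imread('pics/s14.png')
print('block s14',np.abs(a.astype(int)-d)[168:192,338:360].max())
f=lambda i:cv2.resize(i[140:220,290:380],None,fx=4,fy=4)
cv2.imwrite('pics/cmp.png',np.hstack([f(a),f(b)]))
```

```text
block s14 13
```

View pics/cmp.png

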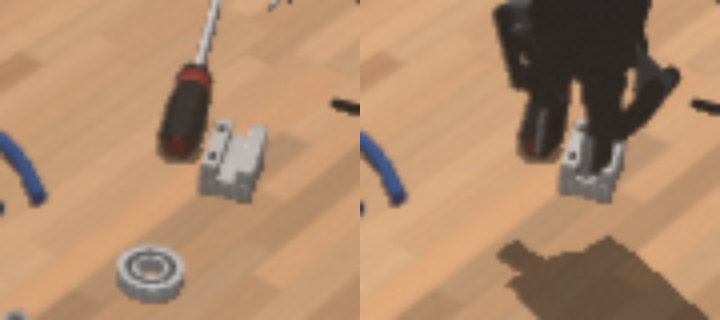

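I pushed both nuts and then the bearing through the open side of the pan, using the partly open fingertips as a notch, and handed the job in at about 14.5 s. All three lie on the flat floor and were never gripped.

**Final positions:** the last top view, before hand-in, puts them well past the lip edge (y −60 mm) in the pan's own frame.

| Part | x (mm) | y (mm) |
|---|---|---|
| nut | 44 | 29 |
| nut | −30 | 28 |
| bearing | 8 | −1 |

**Bystanders:** the bolt, tape and pliers look unchanged between the first and last top views, apart from image noise.

**The check that disagreed:** the block's final picture comparison failed (difference 167). The raised gripper, about 108 mm up, was in front of the block in that view and touched nothing. A picture from partway through the bearing push, with the block in clear view, shows it unmoved. After that the gripper only moved away and came back at that height.

**Forces and clearance:** wrist force stayed below about 10 N in every reading, and the robot was clear of everything at hand-in.

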